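Stand the ball-topped spindle in the wide-bored holder

ROBOT

A 7-joint arm with a two-finger parallel gripper is mounted at the origin on the work surface. World frame = base frame: x ahead of the robot, y to its left, z up, the work surface at z = 0. Lengths are in mm, angles in rad, forces in N, time in s.
With the tool pointing down it reaches from about 425 to 875 mm from the base axis. Payload 8.4 kg.
Tool frame: the origin (TCP) lies between the finger pads; the fingertips stand bot.tip_extent ahead of it and the grasp point (between the pads) lies 11 mm behind it (bot.tip_extent is the distance from the TCP to the fingertips, in mm); z points along the fingers, y is the line along which they close (so a half turn about z gives the same grasp; the last joint's range is limited). The gripper opens to 87 mm and grips with 3 to 60 N. Pads are 19 mm wide; open, the fingers measure 117 mm over their backs; the gripper's body (75 mm by 190 mm) begins 51 mm behind the grasp point.
Start: joints at [1.059, 0.333, 0.04, 1.465, -0.013, 1.343, -0.059], TCP at [260.739, -595.381, 230.546] pointing down, gripper open.
Joint ranges: [-2.58, 2.58], [-0.38, 2.09], [-1.3, 1.39], [0.25, 2.4], [-1.5, 4.64], [0.08, 2.09], [-2.65, 2.65]. Speed limits (rad/s): [2.22, 2.22, 2.79, 2.79, 3.14, 3.14, 3.14].

INTERFACE

Orientations are given as a rotation vector (axis times angle).
In Python, from plant import bot, read_camera, get_calibration gives the robot as it stands (bot), with the cameras as plain functions.
- The arm moves only by the shell command python3 shift.py 'ROWS' [FORCE]. ROWS is a JSON object whose key "ticks" holds a list of rows, 1 to 12 of them, each of 7 numbers: a rotation vector rx, ry, rz in fractions of the full range, 1 being 2 rad, then dx, dy, dz in normalised numbers (1 is 0.2 m), then the finger opening in mm; each row shifts and turns the commanded pose from where the row before left it, along the tool's axes as they then stand; what a row does not reach is not made up. A row lasts 1/12 s, in which the tool goes at most 41.7 mm and 0.125 rad, less where a joint would pass 70% of its speed; a pose out of reach is approached as far as the arm can. The fingers move at their own pace and stop on an object; FORCE is the grip in N (left out, the last holds). Time passes only in rows, so rows that do not move let the fingers close. It prints the time, the measured TCP pose, the force, the opening and the grip force at its end. Input that does not fit is refused with a message, and nothing moves.
- bot.state(): the state, without advancing time (a new reading comes with each control period).
- read_camera(name): name is "scene" or "top" or "wrist"; returns the picture (400x640x3 uint8, red, green, blue); there is no depth.
- get_calibration(name): a dict with "fx", "fy", "cx", "cy" (pixels), "world_to_cam" (4x4, takes a point from world to camera coordinates). Camera axes: x right, y down, z forward; pixel columns grow to the right and rows downward; lengths in mm; the calibration is good to about 2 mm. A picture is of the moment at which its call begins: read the wrist's pose just before it. get_calibration takes no time and is no camera call; for the wrist camera it gives the pose at the moment of the call.
- bot.hand_in(): hands the job in; it is judged then, once.
The state is a dict: "clock": time; "q": joint angles; "qd": joint speeds; "joint_efforts": joint torques, N m; "ee_pos": TCP position; "tcp_rot": TCP orientation; "contact_force": force on the tool from outside, world axes, zero at the start; "torque": the same for the moment, N m; "width": finger opening in mm; "grip_force": force on a finger pad.
Only numpy, scipy, OpenCV 4.12 (cv2) and the standard library are available. Lean on these libraries where they do the work, as an engineer would, in place of code of your own. Each camera call takes 0.05 s, during which the arm holds its last target. There are 200 camera calls.

TASK

On the turner's bench, take the turned wooden spindle that has a ball on top and stand it, ball up, in the holder block with the wide hole, so that its foot rests on the bottom of the hole and it stands upright on its own. Lower it all the way down before letting go (do not drop it in), and leave the other two spindles standing where they are.

Things in the scene. Friction and masses are not known exactly. Their poses are not given: they have to be found in the camera images.
- ball_spindle: The spindle to move: pale turned wood, standing upright, 139 mm tall, 60 to 130 g, flat foot 32 mm in diameter (0 to 54 mm up), bead 38 mm in diameter (58 to 63 mm up), straight barrel 30 mm in diameter (67 to 108 mm up) (grip here, about 92 mm up, any yaw), then a narrow neck and a ball 30 mm in diameter on top. Origin: centre of the foot's underside; z runs up its axis.
- holder_hole0 (a point): Centre of the mouth of the sharp-edged round blind hole (54 mm in diameter, 40 mm deep, flat floor) in the top of the holder, a pale plywood block 110 x 110 x 55 mm fixed to the bench. z points up, out of the hole. The spindle's foot has 11 mm of play all round. Another block of the same size with only a 22 mm hole is not used.
- flat_spindle: Not to be moved: a spindle of the same pale wood and height (139 mm), flat foot 32 mm in diameter (0 to 54 mm up), bead 38 mm in diameter (58 to 63 mm up), straight barrel 30 mm in diameter (67 to 108 mm up), whose barrel runs straight on to a flat top. Origin: centre of its foot's underside, z up.
- cone_spindle: Not to be moved: a spindle of the same pale wood and height (139 mm), flat foot 32 mm in diameter (0 to 54 mm up), bead 38 mm in diameter (58 to 63 mm up), straight barrel 30 mm in diameter (67 to 108 mm up), topped by a cone. Origin: centre of its foot's underside, z up.

How it is judged:
By the outcome, as a careful person would: the job done as asked, in the order asked, and still so for the second after the job is handed in, with the robot touching nothing.
It also fails if it takes over 38 s, if anything falls off the work surface, if the arm or the gripper's body presses on something with over 40 N, if the wrist force passes 120 N, or if a joint passes its speed limit or range.

## Working session

There is one attempt and no reset: what is moved stays moved. The work goes in short steps, Python scripts to look and compute and a shell command to move; the robot and the scene stay as the last step left them, time stands still between calls to the robot, and variables do not carry over. Pictures are saved under pics/ and viewed, at most 10 in all, crops included, and the job is handed in when it is done.

```bash
ls; mkdir -p pics
python3 - <<'E'
from plant import bot, read_camera, get_calibration
import cv2,numpy as np
s=bot.state();print(s['clock'],s['ee_pos'],s['tcp_rot'],s['width'],bot.tip_extent)
for n in("scene","top"):
    im=read_camera(n);c=get_calibration(n);print(n,c['fx'],c['cx'],c['cy'],np.round(c['world_to_cam'],3).tolist())
    cv2.imwrite(f'pics/{n}0.png',im[:,:,::-1])
E
```

```text
pics
plant.py
shift.py
0.0 [ 260.52139188 -595.00156898  229.6338107 ] [-3.07336530e+00 -6.43432881e-01  6.99513835e-04] 87.14550421455972 8.0
scene 379.22587015435425 320.50813223952025 197.1746061964025 [[-0.65, 0.76, 0.013, 320.524], [0.659, 0.572, -0.489, -319.735], [-0.379, -0.309, -0.872, 1208.796], [0.0, 0.0, 0.0, 1.0]]
top 443.05882707573784 321.46012580820866 203.91338077628865 [[0.022, -1.0, 0.018, -20.592], [-0.984, -0.025, -0.175, 529.698], [0.175, -0.014, -0.984, 990.257], [0.0, 0.0, 0.0, 1.0]]
```

View pics/scene0.png

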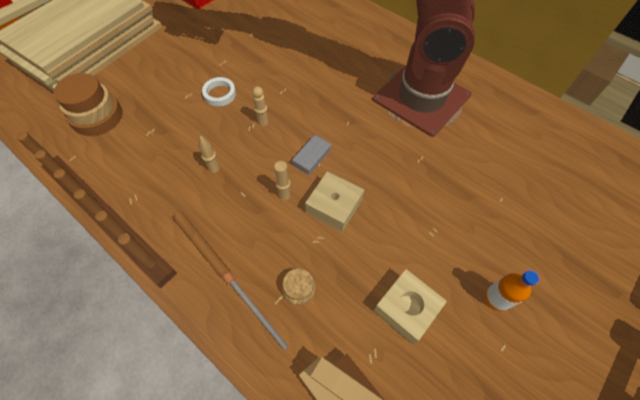

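View pics/top0.png

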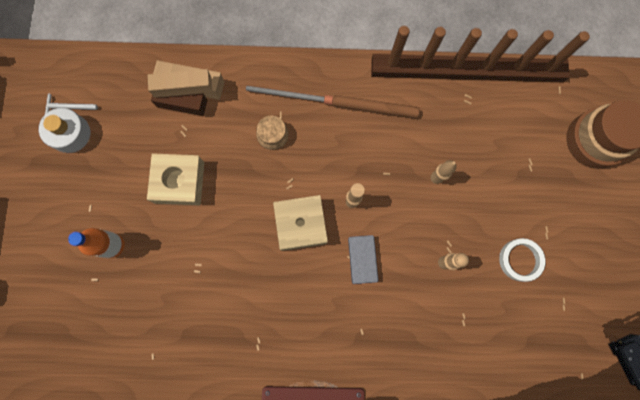

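The scene picture shows the ball spindle at about (258,92)–(262,124), the cone at (207,150), the flat one at (282,180), and the wide-hole block at (412,303). In the top view the ball is at (460,261) and the wide hole at (174,178). I'll crop these for finer pixels.

Run:
```python
import cv2,numpy as np
S=cv2.imread('pics/scene0.png');T=cv2.imread('pics/top0.png')
def crop(I,u,v):  # 50x50 -> 300... 
    return cv2.resize(I[v-25:v+25,u-33:u+33],(396,300),interpolation=cv2.INTER_CUBIC)
T2=lambda u,v:crop(T,u,v)
M=np.vstack([np.hstack([crop(S,260,105),T2(455,260)]),np.hstack([cv2.resize(S[265:345,370:450],(396,300)),cv2.resize(T[140:220,135:215],(396,300))])])
cv2.imwrite('pics/m.png',M)
for n,I in(('s',S),('t',T)):
    h=cv2.cvtColor(I,cv2.COLOR_BGR2HSV)
    print(n,[h[v,u].tolist() for u,v in ([(258,92),(261,120),(400,290),(230,130)] if n=='s' else [(460,261),(445,262),(160,165),(400,200)])])
```

```text
s [[19, 113, 199], [18, 126, 142], [21, 91, 207], [14, 161, 146]]
t [[16, 102, 226], [15, 105, 213], [20, 85, 219], [12, 137, 141]]
```

View pics/m.png

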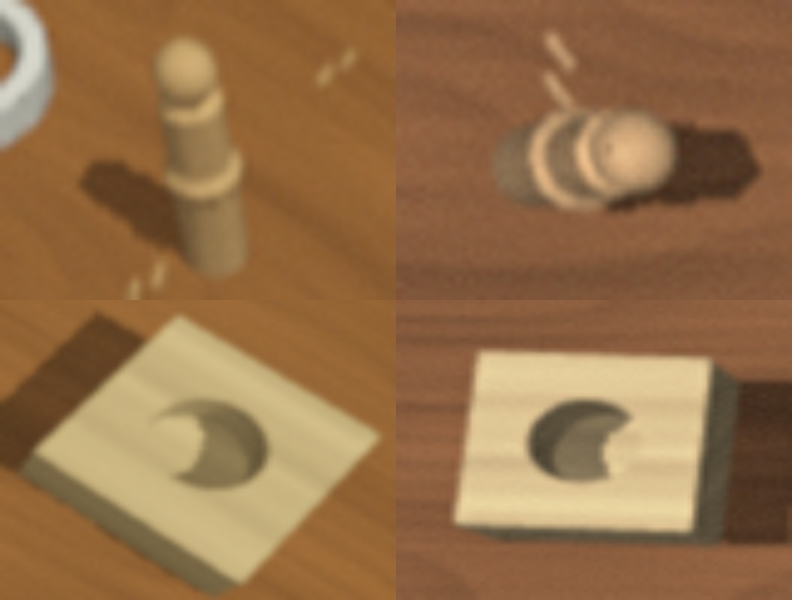

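```bash
cat > h.py <<'E'
import numpy as np
from plant import bot, read_camera, get_calibration
def ray(c,u,v):
    W=np.array(c['world_to_cam']);R=W[:3,:3];o=-R.T@W[:3,3]
    d=R.T@np.array([(u-c['cx'])/c['fx'],(v-c['cy'])/c['fy'],1]);return o,d/np.linalg.norm(d)
def tri(a,b):
    (o,d),(p,e)=a,b
    k=np.linalg.lstsq(np.c_[d,-e],p-o,rcond=None)[0];x,y=o+k[0]*d,p+k[1]*e
    return (x+y)/2,np.linalg.norm(x-y)
def plane(r,z): return r[0]+r[1]*(z-r[0][2])/r[1][2]
E
python3 - <<'E'
from h import *
np.set_printoptions(precision=1,suppress=True)
S=get_calibration('scene');T=get_calibration('top')
s1=lambda x,y:ray(S,227+(x+.5)/6-.5,80+(y+.5)/6-.5)
t1=lambda x,y:ray(T,422+(x-396+.5)/6-.5,235+(y+.5)/6-.5)
s2=lambda x,y:ray(S,370+(x+.5)/4.95-.5,265+(y-300+.5)/3.75-.5)
t2=lambda x,y:ray(T,135+(x-396+.5)/4.95-.5,140+(y-300+.5)/3.75-.5)
print('ball',tri(s1(185,68),t1(634,150)),plane(s1(185,68),124),plane(t1(634,150),124))
print('foot',plane(s1(215,250),0),plane(t1(527,168),0))
print('bead',tri(s1(204,170),t1(578,160)))
print('hole',tri(s2(208,444),t2(584,440)),plane(s2(208,444),55),plane(t2(584,440),55))
for a,b in (((380,437),(455,522)),((240,585),(478,351)),((35,455),(712,358)),((181,315),(692,532))):print(tri(s2(*a),t2(*b)))
E
```

```text
ball (array([ 403.4, -306.5,  126.7]), np.float64(0.36711856631352385)) [ 401.7 -308.9  124. ] [ 403.4 -307.2  124. ]
foot [ 403.6 -308.7    0. ] [ 402.5 -305.     0. ]
bead (array([ 402.9, -307.2,   58.8]), np.float64(0.4247363469776221))
hole (array([583.9, 340.7,  54.5]), np.float64(0.3639690848095444)) [584.2 340.5  55. ] [583.7 340.7  55. ]
(array([530.4, 396.6,  54.7]), np.float64(0.062417260741586184))
(array([640.2, 395.3,  54. ]), np.float64(1.111758265718763))
(array([638.9, 285.6,  52. ]), np.float64(0.6775055464262177))
(array([526.8, 286.5,  54.4]), np.float64(1.0534337783817251))
```

Both views agree: the ball is at (403,-307) with height 127, and the hole mouth is at (584,340.5) with height 54.5. The corners give a block 110 mm across. The bead height comes out at 59. Next I'll move over the spindle.

The manual's scale: shifts go in shares of 0.2 m and turns go in shares of 2 rad. Converting my numbers, 30 mm / 200 = 0.15, 27 mm / 200 = 0.135.

```bash
python3 shift.py '{"ticks":[[0, 0, 0, 0.06, -0.05, 0, 87], [0, 0, 0, 0.125, -0.105, 0, 87], [0, 0, 0, 0.15, -0.125, 0, 87], [0, 0, 0, 0.15, -0.125, 0, 87], [0, 0, 0, 0.15, -0.125, 0, 87], [0, 0, 0, 0.15, -0.125, 0, 87], [0, 0, 0, 0.15, -0.125, 0, 87], [0, 0, 0, 0.135, -0.115, 0, 87], [0, 0, 0, 0.1, -0.085, 0, 87], [0, 0, 0, 0.06, -0.0525, 0, 87], [0, 0, 0, 0, 0, 0, 87]]}'
python3 - <<'E'
from h import *
import cv2
from scipy.spatial.transform import Rotation as R
np.set_printoptions(precision=2,suppress=True)
s=bot.state();im=read_camera('wrist');cv2.imwrite('pics/w1.png',im[:,:,::-1])
c=get_calibration('wrist');W=np.array(c['world_to_cam'])
M=R.from_rotvec(s['tcp_rot']).as_matrix();print(s['clock'],s['ee_pos'],M)
for z in (0,54,61,124):
    p=W[:3,:3]@[403,-307,z]+W[:3,3];print(z,p[:2]/p[2]*c['fx']+[c['cx'],c['cy']])
print('to go',M.T@(np.array([403,-307,82])-s['ee_pos']))
E
```

```text
clock: 1.02
ee_pos: [405.2, -303.5, 230.5]
tcp_rot: [-3.072, -0.652, -0.001]
contact_force: [-0.3, 0.4, 0.3]
width: 86.7
grip_force: 0.0
1.0167 [ 405.2  -303.55  230.51] [[ 0.91  0.41  0.  ]
 [ 0.41 -0.91  0.  ]
 [ 0.   -0.   -1.  ]]
0 [323.58 178.26]
54 [323.63 186.67]
61 [323.64 187.96]
124 [323.74 202.41]
to go [ -3.54   2.39 148.5 ]
```

View pics/w1.png

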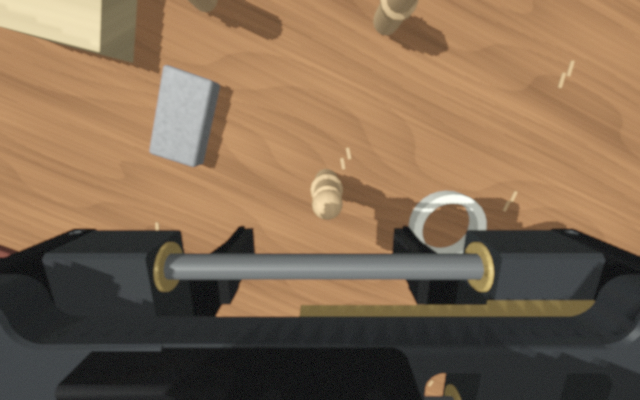

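The wrist view shows the ball at (327,204), where I predicted (324,202), and the bead at (326,186). That confirms the measurement, so I'll descend.

Converted, 30 mm / 200 = 0.15, -3.5 mm / 200 = -0.0175.

```bash
python3 shift.py '{"ticks":[[0, 0, 0, -0.0175, 0.0125, 0.06, 87], [0, 0, 0, 0, 0, 0.125, 87], [0, 0, 0, 0, 0, 0.15, 87], [0, 0, 0, 0, 0, 0.15, 87], [0, 0, 0, 0, 0, 0.115, 87], [0, 0, 0, 0, 0, 0.075, 87], [0, 0, 0, 0, 0, 0.04, 87], [0, 0, 0, 0, 0, 0.015, 87], [0, 0, 0, 0, 0, 0, 87]]}'
python3 - <<'E'
from h import *
import cv2
c=get_calibration('wrist');im=read_camera('wrist');cv2.imwrite('pics/w2.png',im[:,:,::-1])
E
```

```text
clock: 1.82
ee_pos: [400.3, -311.9, 83.9]
tcp_rot: [-3.075, -0.642, 0.001]
contact_force: [0.2, -0.6, 0.6]
width: 86.9
grip_force: 0.0
```

View pics/w2.png

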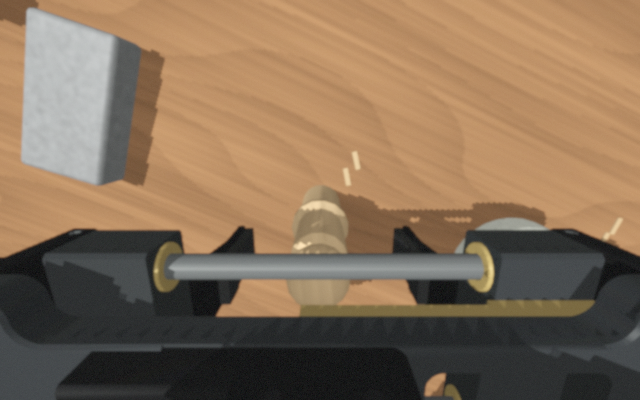

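The spindle at (321,230) is centred between the fingers, whose midpoint is at column 323. The TCP reading is a few mm off, so I'll take another reading.

```bash
python3 shift.py '{"ticks":[[0, 0, 0, 0, 0, 0, 87], [0, 0, 0, 0, 0, 0, 87]]}'
python3 - <<'E'
from h import *
c=get_calibration('wrist');W=np.array(c['world_to_cam'])
for z in (0,61,92):
    p=W[:3,:3]@[403,-307,z]+W[:3,3];print(z,p[:2]/p[2]*c['fx']+[c['cx'],c['cy']])
E
```

```text
clock: 2.03
ee_pos: [401.6, -311.8, 85.6]
tcp_rot: [3.074, 0.643, 0.002]
contact_force: [0.9, 0.3, 0.5]
width: 87.0
grip_force: 0.0
0 [318.56384583 203.8750085 ]
61 [317.29680681 228.59672028]
92 [316.29688109 248.10667638]
```

Converted, 3 mm / 200 = 0.015, 2 mm / 200 = 0.01.

```bash
python3 shift.py '{"ticks":[[0, 0, 0, 0.015, -0.005, 0, 87], [0, 0, 0, 0.01, 0, 0, 87], [0, 0, 0, 0, 0, 0, 60], [0, 0, 0, 0, 0, 0, 45], [0, 0, 0, 0, 0, 0, 36], [0, 0, 0, 0, 0, 0, 30], [0, 0, 0, 0, 0, 0, 26], [0, 0, 0, 0, 0, 0, 24], [0, 0, 0, 0, 0, 0, 24], [0, 0, 0, 0, 0, 0, 24]]}' 25
```

```text
clock: 2.87
ee_pos: [405.2, -308.3, 84.5]
tcp_rot: [-3.075, -0.644, 0.0]
contact_force: [0.9, -0.0, 0.8]
width: 41.7
grip_force: 0.0
```

```bash
python3 shift.py '{"ticks":[[0, 0, 0, 0, 0, 0, 24], [0, 0, 0, 0, 0, 0, 24], [0, 0, 0, 0, 0, 0, 24], [0, 0, 0, 0, 0, 0, 24]]}' 25
```

```text
clock: 3.2
ee_pos: [405.2, -308.3, 84.5]
tcp_rot: [-3.075, -0.644, 0.0]
contact_force: [-0.1, 0.1, -0.9]
width: 29.4
grip_force: 25.0
```

It grips the barrel: opening 29.4 mm at 25 N. Now I'll lift it.

Converted, -28 mm / 200 = -0.14, -26 mm / 200 = -0.13.

```bash
python3 shift.py '{"ticks":[[0, 0, 0, 0, 0, -0.02, 24], [0, 0, 0, 0, 0, -0.06, 24], [0, 0, 0, 0, 0, -0.11, 24], [0, 0, 0, 0, 0, -0.14, 24], [0, 0, 0, 0, 0, -0.14, 24], [0, 0, 0, 0, 0, -0.13, 24], [0, 0, 0, 0, 0, -0.09, 24], [0, 0, 0, 0, 0, -0.05, 24], [0, 0, 0, 0, 0, -0.02, 24], [0, 0, 0, 0, 0, 0, 24], [0, 0, 0, 0, 0, 0, 24]]}'
python3 - <<'E'
from h import *
import cv2
from scipy.spatial.transform import Rotation as R
s=bot.state();M=R.from_rotvec(s['tcp_rot']).as_matrix()
a=read_camera('scene');b=read_camera('top')
f=lambda I,u,v:cv2.resize(I[v-40:v+40,u-50:u+50,::-1],(400,320),interpolation=cv2.INTER_CUBIC)
P=[]
for n,im in(('scene',a),('top',b)):
    c=get_calibration(n);W=np.array(c['world_to_cam']);p=W[:3,:3]@[405,-308,200]+W[:3,3];p=p[:2]/p[2]*c['fx']+[c['cx'],c['cy']];print(p);P.append(f(im,*p.astype(int)))
cv2.imwrite('pics/l1.png',np.hstack(P))
print(s['ee_pos'],s['contact_force'],s['width'],s['grip_force'],'to go',M.T@(np.array([584,340.5,s['ee_pos'][2]])-s['ee_pos']))
E
```

```text
clock: 4.12
ee_pos: [404.8, -308.1, 235.4]
tcp_rot: [-3.074, -0.644, 0.002]
contact_force: [0.5, 0.3, -1.8]
width: 29.0
grip_force: 25.0
[252.86993098  70.12190892]
[474.33609843 256.79689391]
[ 404.78128739 -308.05973526  235.41420098] [ 0.49578909  0.33015099 -1.78234564] 29.04060883674009 24.970997936470667 to go [ 4.24334353e+02 -5.22196614e+02  3.60658315e-01]
```

View pics/l1.png

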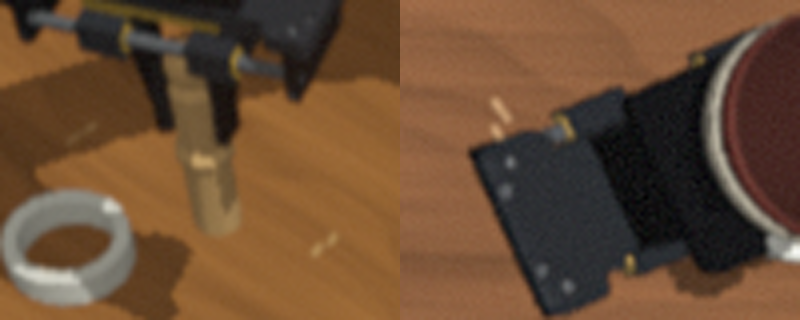

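The spindle is held upright and clear of the bench. Now I'll carry it over.

Converted, -27 mm / 200 = -0.135, -24 mm / 200 = -0.12.

```bash
python3 shift.py '{"ticks":[[0, 0, 0, 0.03, -0.04, 0, 24], [0, 0, 0, 0.065, -0.08, 0, 24], [0, 0, 0, 0.1, -0.12, 0, 24], [0, 0, 0, 0.11, -0.135, 0, 24], [0, 0, 0, 0.11, -0.135, 0, 24], [0, 0, 0, 0.11, -0.135, 0, 24], [0, 0, 0, 0.11, -0.135, 0, 24], [0, 0, 0, 0.11, -0.135, 0, 24], [0, 0, 0, 0.11, -0.135, 0, 24], [0, 0, 0, 0.11, -0.135, 0, 24], [0, 0, 0, 0.11, -0.135, 0, 24], [0, 0, 0, 0.11, -0.135, 0, 24]]}'; python3 shift.py '{"ticks":[[0, 0, 0, 0.11, -0.135, 0, 24], [0, 0, 0, 0.11, -0.135, 0, 24], [0, 0, 0, 0.11, -0.135, 0, 24], [0, 0, 0, 0.11, -0.135, 0, 24], [0, 0, 0, 0.11, -0.135, 0, 24], [0, 0, 0, 0.11, -0.135, 0, 24], [0, 0, 0, 0.11, -0.135, 0, 24], [0, 0, 0, 0.09, -0.11, 0, 24], [0, 0, 0, 0.06, -0.075, 0, 24], [0, 0, 0, 0.03, -0.04, 0, 24], [0, 0, 0, 0, 0, 0, 24]]}'
python3 - <<'E'
from h import *
import cv2
from scipy.spatial.transform import Rotation as R
s=bot.state();M=R.from_rotvec(s['tcp_rot']).as_matrix()
a=read_camera('scene')
print(s['q'],'to go',M.T@(np.array([584,340.5,100])-s['ee_pos']))
E
```

```text
clock: 5.22
ee_pos: [505.1, 55.8, 236.1]
tcp_rot: [-3.075, -0.644, 0.001]
contact_force: [1.3, 0.2, -1.7]
width: 29.4
grip_force: 25.0
clock: 6.13
ee_pos: [584.2, 346.9, 235.4]
tcp_rot: [-3.072, -0.649, 0.003]
contact_force: [-0.7, 0.0, -0.4]
width: 29.4
grip_force: 25.0
[-0.13623125  0.47370814 -0.66740253  1.34513565  0.28723007  1.42109685
 -1.94654793] to go [ -2.54998776   5.96727553 135.35798941]
```

Converted, 20 mm / 200 = 0.1, 18 mm / 200 = 0.09.

```bash
python3 shift.py '{"ticks":[[0, 0, 0, -0.005, 0.015, 0.04, 24], [0, 0, 0, -0.0075, 0.015, 0.09, 24], [0, 0, 0, 0, 0, 0.1, 24], [0, 0, 0, 0, 0, 0.075, 24], [0, 0, 0, 0, 0, 0.035, 24], [0, 0, 0, 0, 0, 0.01, 24], [0, 0, 0, 0, 0, 0, 24], [0, 0, 0, 0, 0, 0, 24]]}'
python3 - <<'E'
from h import *
import cv2
s=bot.state();a=read_camera('scene');w=read_camera('wrist')
print(s['ee_pos'])
for n in('scene','wrist'):
    c=get_calibration(n);W=np.array(c['world_to_cam'])
    for q in([584,340.5,55],[*s['ee_pos'][:2],s['ee_pos'][2]-84.5],[*s['ee_pos'][:2],s['ee_pos'][2]-24]):
        p=W[:3,:3]@q+W[:3,3];print(n,np.round(q),p[:2]/p[2]*c['fx']+[c['cx'],c['cy']])
cv2.imwrite('pics/d1.png',np.hstack([cv2.resize(a[240:340,360:460,::-1],(400,400),interpolation=cv2.INTER_CUBIC),cv2.resize(w[100:300,220:420,::-1],(400,400))]))
E
```

```text
clock: 6.85
ee_pos: [586.4, 337.1, 167.6]
tcp_rot: [-3.075, -0.643, -0.002]
contact_force: [-0.3, -0.5, -0.4]
width: 29.4
grip_force: 25.0
[586.36653564 337.08682689 167.63010387]
scene [584. 340.  55.] [411.6530814 302.967743 ]
scene [586. 337.  83.] [412.63741513 299.52304024]
scene [586. 337. 144.] [419.46362381 291.82895989]
wrist [584. 340.  55.] [319.41025908 200.45514893]
wrist [586. 337.  83.] [323.5521731  207.89972123]
wrist [586. 337. 144.] [323.66423797 233.50523988]
```

View pics/d1.png

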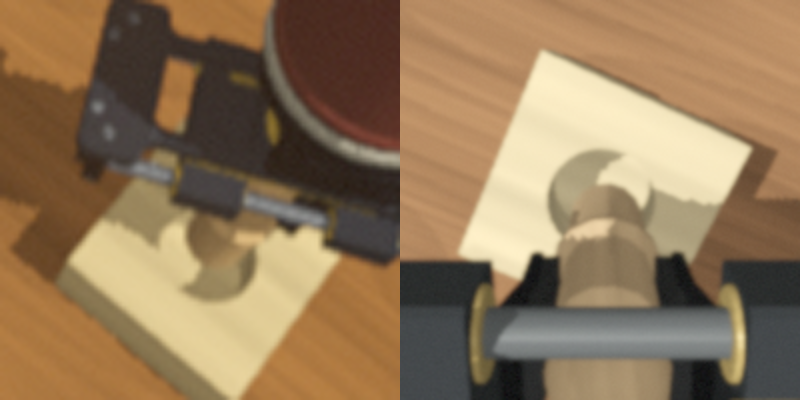

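The wrist crop shows the hole centred at about (321,200) and the foot at about (323,208). Both match the predictions, so the spindle sits about 4 mm off in tool y. I'll correct that and lower most of the way.

Converted, 15 mm / 200 = 0.075, -3.5 mm / 200 = -0.0175.

```bash
python3 shift.py '{"ticks":[[0, 0, 0, -0.0025, -0.0175, 0, 24], [0, 0, 0, 0, 0, 0.03, 24], [0, 0, 0, 0, 0, 0.06, 24], [0, 0, 0, 0, 0, 0.075, 24], [0, 0, 0, 0, 0, 0.07, 24], [0, 0, 0, 0, 0, 0.045, 24], [0, 0, 0, 0, 0, 0.02, 24], [0, 0, 0, 0, 0, 0.005, 24], [0, 0, 0, 0, 0, 0, 24], [0, 0, 0, 0, 0, 0, 24]]}'
```

```text
clock: 7.78
ee_pos: [584.3, 340.7, 106.3]
tcp_rot: [-3.074, -0.644, -0.001]
contact_force: [0.1, 0.6, -1.2]
width: 29.2
grip_force: 25.0
```

Converted, 2 mm / 200 = 0.01, 1 mm / 200 = 0.005.

```bash
python3 shift.py '{"ticks":[[0, 0, 0, 0, 0, 0.01, 24], [0, 0, 0, 0, 0, 0.01, 24], [0, 0, 0, 0, 0, 0.005, 24], [0, 0, 0, 0, 0, 0, 24], [0, 0, 0, 0, 0, 0, 24]]}'; for i in 1; do python3 shift.py '{"ticks":[[0, 0, 0, 0, 0, 0.0035, 24], [0, 0, 0, 0, 0, 0, 24], [0, 0, 0, 0, 0, 0, 24]]}'; done;  python3 shift.py '{"ticks":[[0, 0, 0, 0, 0, 0.0035, 24], [0, 0, 0, 0, 0, 0, 24], [0, 0, 0, 0, 0, 0, 24]]}'
```

```text
clock: 8.2
ee_pos: [584.0, 340.4, 100.6]
tcp_rot: [-3.075, -0.644, 0.0]
contact_force: [-0.3, -0.0, -0.8]
width: 29.7
grip_force: 25.0
clock: 8.45
ee_pos: [584.0, 340.4, 99.9]
tcp_rot: [-3.075, -0.644, -0.0]
contact_force: [-0.2, -0.5, -0.9]
width: 29.6
grip_force: 25.0
clock: 8.7
ee_pos: [584.2, 340.6, 99.6]
tcp_rot: [-3.075, -0.644, -0.001]
contact_force: [0.2, 0.3, 2.7]
width: 29.4
grip_force: 25.0
```

Force is rising (+2.7 N from −0.9), so the foot is touching. One more small step to confirm.

Converted, 0.4 mm / 200 = 0.002.

```bash
python3 shift.py '{"ticks":[[0, 0, 0, 0, 0, 0.002, 24], [0, 0, 0, 0, 0, 0, 24], [0, 0, 0, 0, 0, 0, 24]]}'
```

```text
clock: 8.95
ee_pos: [584.2, 340.6, 99.5]
tcp_rot: [-3.075, -0.644, -0.001]
contact_force: [-1.6, -0.5, 5.8]
width: 29.5
grip_force: 25.0
```

The foot is resting on the floor at TCP 99.5, as predicted. I'll release slowly.

```bash
python3 shift.py '{"ticks":[[0, 0, 0, 0, 0, 0, 31], [0, 0, 0, 0, 0, 0, 33], [0, 0, 0, 0, 0, 0, 37], [0, 0, 0, 0, 0, 0, 45], [0, 0, 0, 0, 0, 0, 60], [0, 0, 0, 0, 0, 0, 87], [0, 0, 0, 0, 0, 0, 87], [0, 0, 0, 0, 0, 0, 87], [0, 0, 0, 0, 0, 0, 87], [0, 0, 0, 0, 0, 0, 87], [0, 0, 0, 0, 0, 0, 87]]}' 5
```

```text
clock: 9.87
ee_pos: [584.0, 340.4, 98.8]
tcp_rot: [-3.075, -0.644, 0.0]
contact_force: [-0.1, -0.4, -1.0]
width: 82.0
grip_force: 0.0
```

Converted, -35 mm / 200 = -0.175, -30 mm / 200 = -0.15.

```bash
python3 shift.py '{"ticks":[[0, 0, 0, 0, 0, -0.02, 87], [0, 0, 0, 0, 0, -0.06, 87], [0, 0, 0, 0, 0, -0.11, 87], [0, 0, 0, 0, 0, -0.14, 87], [0, 0, 0, 0, 0, -0.14, 87], [0, 0, 0, 0, 0, -0.1, 87], [0, 0, 0, 0, 0, -0.05, 87], [0, 0, 0, -0.15, 0, 0, 87], [0, 0, 0, -0.175, 0, 0, 87], [0, 0, 0, -0.175, 0, 0, 87], [0, 0, 0, -0.1, 0, 0, 87], [0, 0, 0, 0, 0, 0, 87]]}'
python3 - <<'E'
from h import *
import cv2
a=read_camera('scene');b=read_camera('top')
cv2.imwrite('pics/e1.png',np.hstack([cv2.resize(a[230:350,360:480,::-1],(400,400),interpolation=cv2.INTER_CUBIC),cv2.resize(b[120:240,115:235,::-1],(400,400))]))
for n in('scene','top'):
    c=get_calibration(n);W=np.array(c['world_to_cam'])
    p=W[:3,:3]@[584,340.5,139]+W[:3,3];print(n,p[:2]/p[2]*c['fx']+[c['cx'],c['cy']])
E
```

```text
clock: 10.87
ee_pos: [470.7, 291.3, 223.2]
tcp_rot: [3.072, 0.646, -0.0]
contact_force: [1.0, 0.1, 0.0]
width: 87.1
grip_force: 0.0
scene [420.98766918 292.67123114]
top [160.44375595 167.65751689]
```

View pics/e1.png

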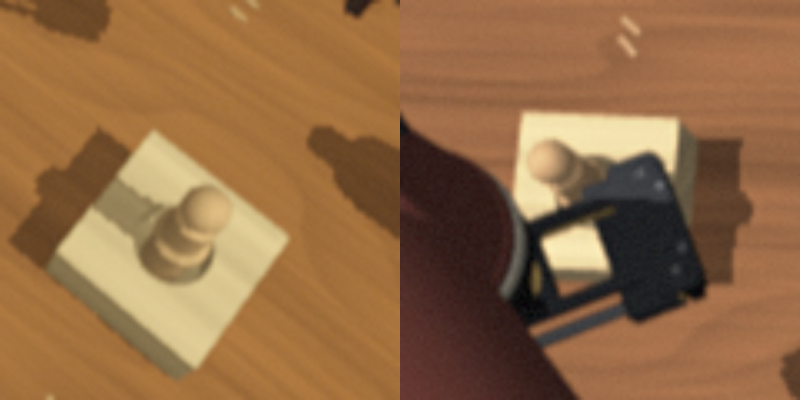

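The ball is at scene pixel (422,293), where an upright, seated spindle should show (421,293). It stands alone in the hole with the gripper clear of it.

```bash
python3 -c "
from plant import bot, read_camera, get_calibration
print(bot.hand_in())"
```

```text
the job is handed in; nothing more can be done
None
```

The ball spindle stands upright, ball up, with its foot on the floor of the wide hole; the other two spindles were left alone, and the job was handed in at about 11 s.

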